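# Refit the colour-coded lever handles on the water-heater valve set

### The job

The four coloured lever handles of this water-heater valve set are stored in two stacks on the wooden stand. Take the stacks apart from the top and fit each handle on the valve whose pipe sleeves have its colour: turn it so that the flat in its bore meets the flat on the stem, let it down fully home on the shoulder and let go. Do not knock over the sealant bottle.

Things in the scene. Friction and masses are not known exactly. Their poses are not given: they have to be found in the camera images.
- red_grip (a point): red lever handle, 120 g, 30 mm tall: neck 25 dia x 12 tall under a block 34 (x) x 30 (y) x 18 tall, gripped on its 30 mm sides. Lever along +x to 70 from the axis. D bore right through, 17 dia, flat 3 off axis at +x. Point: bore axis, mid-block, 21 above underside; z up. Starts in a stack of two on a 4 mm pin: lift 50 to clear it. Fingers reaching 19 below the point clear the one beneath
- red_seat (a point): ball valve with red sleeves on its pipe ends, one of four fixed 90 mm apart in a row. Bare upright D stem, 15 dia, flat 2 from the axis at +x, 24 tall, last 3 tapered, on a round shoulder 25 dia. Point: stem axis, 21 above the shoulder, 3 under the stem tip; the seated handle's point comes here. z up; x along the pipe away from the robot: the lever points there when the flats meet
- blue_grip (a point): blue lever handle, 120 g, 30 mm tall: neck 25 dia x 12 tall under a block 34 (x) x 30 (y) x 18 tall, gripped on its 30 mm sides. Lever along +x to 70 from the axis. D bore right through, 17 dia, flat 3 off axis at +x. Point: bore axis, mid-block, 21 above underside; z up. Starts in a stack of two on a 4 mm pin: lift 50 to clear it. Fingers reaching 19 below the point clear the one beneath
- blue_seat (a point): ball valve with blue sleeves on its pipe ends, one of four fixed 90 mm apart in a row. Bare upright D stem, 15 dia, flat 2 from the axis at +x, 24 tall, last 3 tapered, on a round shoulder 25 dia. Point: stem axis, 21 above the shoulder, 3 under the stem tip; the seated handle's point comes here. z up; x along the pipe away from the robot: the lever points there when the flats meet
- yellow_grip (a point): yellow lever handle, 120 g, 30 mm tall: neck 25 dia x 12 tall under a block 34 (x) x 30 (y) x 18 tall, gripped on its 30 mm sides. Lever along +x to 70 from the axis. D bore right through, 17 dia, flat 3 off axis at +x. Point: bore axis, mid-block, 21 above underside; z up. Starts in a stack of two on a 4 mm pin: lift 50 to clear it. Fingers reaching 19 below the point clear the one beneath
- yellow_seat (a point): ball valve with yellow sleeves on its pipe ends, one of four fixed 90 mm apart in a row. Bare upright D stem, 15 dia, flat 2 from the axis at +x, 24 tall, last 3 tapered, on a round shoulder 25 dia. Point: stem axis, 21 above the shoulder, 3 under the stem tip; the seated handle's point comes here. z up; x along the pipe away from the robot: the lever points there when the flats meet
- green_grip (a point): green lever handle, 120 g, 30 mm tall: neck 25 dia x 12 tall under a block 34 (x) x 30 (y) x 18 tall, gripped on its 30 mm sides. Lever along +x to 70 from the axis. D bore right through, 17 dia, flat 3 off axis at +x. Point: bore axis, mid-block, 21 above underside; z up. Starts in a stack of two on a 4 mm pin: lift 50 to clear it. Fingers reaching 19 below the point clear the one beneath
- green_seat (a point): ball valve with green sleeves on its pipe ends, one of four fixed 90 mm apart in a row. Bare upright D stem, 15 dia, flat 2 from the axis at +x, 24 tall, last 3 tapered, on a round shoulder 25 dia. Point: stem axis, 21 above the shoulder, 3 under the stem tip; the seated handle's point comes here. z up; x along the pipe away from the robot: the lever points there when the flats meet
- bottle: white sealant bottle with a red cap standing on the bench, 44 mm dia, 110 mm tall; origin at the centre of its underside. Not to be knocked over
Things that resemble listed ones, but are neither listed nor needed, are in the scene too. There is more than one size of the part that bears blue_grip; the job needs the middle-sized.

How it is judged:
By the outcome, as a careful person would: the job done as asked, in the order asked, and still so for the second after the job is handed in, with the robot touching nothing.
It also fails if it takes over 128 s, if anything falls off the work surface, if the arm or the gripper's body presses on something with over 40 N, if the wrist force passes 120 N, or if a joint passes its speed limit or range.

### The arm

A 6-joint arm with a two-finger parallel gripper is mounted at the origin on the work surface. World frame = base frame: x ahead of the robot, y to its left, z up, the work surface at z = 0. Lengths are in m, angles in degrees, forces in N, time in s.
With the tool pointing down it reaches from about 0.25 to 0.725 m from the base axis. Payload 9.7 kg.
Tool frame: the origin (TCP) lies between the finger pads; the fingertips stand 17 mm ahead of it and the grasp point (between the pads) lies 2 mm behind it; z points along the fingers, y is the direction in which the jaws open and shut (so a half turn about z gives the same grasp; the last joint's range is limited). The gripper opens to 85 mm and grips with 20 to 120 N. Pads are 22 mm wide; open, the fingers measure 114 mm over their backs; the gripper's body (76 mm by 85 mm) begins 54 mm behind the grasp point. The pads swing forward as they close: fully open they stand 13 mm farther back than shut.
Start: joints at [69.786, 4.979, 10.078, 95.1, 0, 90], TCP at [0.19, 0.516, 0.248] pointing down, gripper open.
Joint ranges: [-179.16, 179.16], [-48.56, 103.87], [-65.8, 70.77], [-126.05, 130.52], [-82.76, 87.17], [-180, 180]. Speed limits (degrees/s): [127.2, 127.2, 147.25, 180, 180, 180].

### API

Orientations are given as [roll, pitch, yaw] about the fixed x, y, z axes, in that order (R = Rz(yaw) Ry(pitch) Rx(roll)).
In Python, from workcell import monitor, cams, order gives the robot as it stands. The module is installed in compiled form; this text tells all that it offers.
- The arm moves only by the shell command python3 -m handwheel 'ROWS' [OPENING] [FORCE]. ROWS is JSON, a list of rows, each a list of 6 numbers: the shift along the tool's x, y, z in m, then the turn, a rotation vector about the tool's x, y, z in degrees. In form: [[tx, ty, tz, wx, wy, wz], ...]. A call has exactly 8 rows; each row shifts and turns the commanded pose from where the row before left it, along the tool's axes as they then stand; what a row does not reach is not made up. A row lasts 1/12 s, in which the tool goes at most 41.7 mm and 7.16 degrees, less where a joint would pass 70% of its speed; a pose out of reach is approached as far as the arm can. A call is refused whole if a number of a shift passes 0.0417 or a number of a turn 7.16, either way. A call with a gripper value outside its range is refused whole. OPENING is the opening, from -1 (shut) to 1 (fully open), set as the call begins (- or left out, the last holds). The fingers move at their own pace and stop on an object; FORCE is the grip in N (left out, the last holds). Time passes only in rows, so rows that do not move let the fingers close, or fill a call up. It gives the time, the measured TCP pose, the force and the opening at its end, in the units of the state.
- monitor.get_obs(): the state, without advancing time (a new reading comes with each control period).
- cams.camera(name): name is "scene" or "top" or "wrist"; returns a dict with "img" (480x640x3 uint8, red, green, blue), "depth" (480x640 float32, m along the optical axis (not along the pixel's ray), 0 where there is no reading), "fx", "fy", "cx", "cy" (pixels), "rvec" (rotation vector, rad) and "tvec" (3), from world to camera coordinates, as OpenCV has them; the wrist camera has in their place "tool_from_camera" (4x4, takes a point from camera to tool coordinates, whose origin is the TCP and whose axes are the flange's). Camera axes: x right, y down, z forward; pixel columns grow to the right and rows downward; lengths in m; the calibration is good to about 2 mm. A picture is of the moment at which its call begins: read the wrist's pose just before it.
- order.job_done(): hands the job in, once; it reports no verdict.
The state is a dict: "time": time; "q": joint angles; "qd": joint speeds; "joint_efforts": joint torques, N m; "ee_pos": TCP position; "tcp_rot": TCP orientation; "wrist_force": force on the tool from outside, world axes, zero at the start; "torque": the same for the moment, N m; "opening": finger opening in m.
Only numpy, scipy, OpenCV 4.12 (cv2) and the standard library are available. Lean on these libraries where they do the work, as an engineer would, in place of code of your own. Each camera call takes 0.05 s, during which the arm holds its last target. There are 200 camera calls.

## Working session

There is one attempt and no reset: what is moved stays moved. The work goes in short steps, Python scripts to look and compute and a shell command to move; the robot and the scene stay as the last step left them, time stands still between calls to the robot, and variables do not carry over. Pictures are saved under pics/ and viewed, about 12 in all and at most 16, crops included, and the job is handed in when it is done.

```bash
ls; mkdir -p pics
python3 - <<'E'
from workcell import monitor,cams
import cv2,numpy as np
o=monitor.get_obs();print(o)
for n in ['scene','top','wrist']:
    c=cams.camera(n);cv2.imwrite(f'pics/{n}0.png',c['img'][:,:,::-1]);np.savez(f'{n}0.npz',**c)
    print(n,{k:c[k] for k in c if k not in('img','depth')},(c['depth']>0).mean())
E
```

```text
pics
{'time': 0.0, 'q': array([ 6.97874165e+01,  5.01244780e+00,  1.00343696e+01,  9.50994800e+01,
       -4.41971191e-04,  8.99998086e+01]), 'qd': array([-0.0419173 ,  0.03516049,  0.08781348,  0.01191749, -0.06144487,
        0.00962117]), 'joint_efforts': array([-1.12176353e-03, -5.20385814e+01,  4.64807117e+01,  1.60296040e-02,
       -5.94887092e-05,  6.85888125e-06]), 'ee_pos': array([0.18995859, 0.51593666, 0.24756937]), 'tcp_rot': array([-1.79922442e+02,  4.41711630e-04,  1.59787609e+02]), 'wrist_force': array([0.5328602 , 0.71345506, 0.97087151]), 'torque': array([-0.01598766, -0.00442361,  0.015784  ]), 'opening': 0.08554332284397625}
scene {'fx': 516.2382335425009, 'fy': 516.2382335425009, 'cx': 319.4835931165533, 'cy': 238.83029486314217, 'rvec': array([ 1.49167551,  1.90628449, -0.92489736]), 'tvec': array([ 0.09946802, -0.23226699,  1.50531683])} 0.9960677083333334
top {'fx': 514.7164104534259, 'fy': 514.7164104534259, 'cx': 317.4759095023148, 'cy': 240.14528181048996, 'rvec': array([ 2.1614009 , -2.18065945,  0.1456631 ]), 'tvec': array([0.01744355, 0.51073772, 1.1879745 ])} 0.995849609375
wrist {'fx': 355.22979601918007, 'fy': 355.22979601918007, 'cx': 318.29960892390153, 'cy': 239.20043526639506, 'tool_from_camera': array([[ 6.39555550e-05, -9.61995286e-01, -2.73066045e-01,
         6.94001097e-02],
       [ 9.99999704e-01,  2.70764191e-04, -7.19673293e-04,
         5.57180082e-04],
       [ 7.66258822e-04, -2.73065918e-01,  9.61995019e-01,
        -1.25254818e-01],
       [ 0.00000000e+00,  0.00000000e+00,  0.00000000e+00,
         1.00000000e+00]])} 0.9961751302083334
```

View pics/scene0.png

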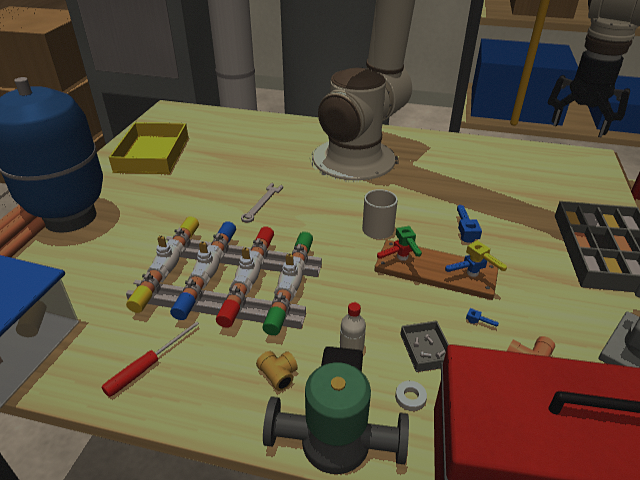

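View pics/top0.png

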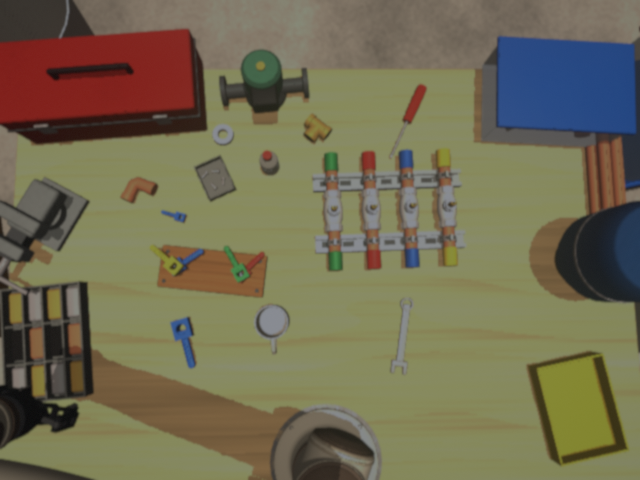

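The stand holds yellow on blue (top image 175,265) and green on red (238,270). Loose blue handles, one large and one small, lie at (182,330) and (175,215); these are the distractors. The valves sit at columns 333, 372, 409 and 447 (green, red, blue, yellow), and the bottle is at (268,160).

```bash
cat > h.py <<'E'
import numpy as np,cv2
from scipy.spatial.transform import Rotation as R
def load(n): return dict(np.load(n))
def pose(c,o=None):
    """world-from-camera"""
    T=np.eye(4)
    if 'rvec' in c:
        T[:3,:3]=cv2.Rodrigues(c['rvec'])[0];T[:3,3]=c['tvec'];return np.linalg.inv(T)
    T[:3,:3]=R.from_euler('xyz',o['tcp_rot'],degrees=True).as_matrix();T[:3,3]=o['ee_pos']
    return T@c['tool_from_camera']
def ray(c,uv,o=None):
    T=pose(c,o);d=np.array([(uv[0]-c['cx'])/c['fx'],(uv[1]-c['cy'])/c['fy'],1.])
    return T[:3,3],T[:3,:3]@d
def onz(c,uv,z,o=None):
    p,d=ray(c,uv,o);return p+d*(z-p[2])/d[2]
def cloud(c,o=None):
    v,u=np.mgrid[:480,:640];z=c['depth'];T=pose(c,o)
    P=np.stack([(u-c['cx'])/c['fx']*z,(v-c['cy'])/c['fy']*z,z],-1)
    return P@T[:3,:3].T+T[:3,3]
def tri(r1,r2):
    A=np.stack([r1[1],-r2[1]],1);s=np.linalg.lstsq(A,r2[0]-r1[0],rcond=None)[0]
    a=r1[0]+s[0]*r1[1];b=r2[0]+s[1]*r2[1];return (a+b)/2,np.linalg.norm(a-b)
def hue(img): return cv2.cvtColor(img,cv2.COLOR_RGB2HSV)
RNG={'red':[(0,6),(174,180)],'blue':[(100,125)],'yellow':[(25,32)],'green':[(50,80)]}
def mask(img,col,s=150,v=60):
    h=hue(img);m=np.zeros(h.shape[:2],bool)
    for a,b in RNG[col]: m|=(h[...,0]>=a)&(h[...,0]<=b)
    return m&(h[...,1]>s)&(h[...,2]>v)
E
python3 - <<'E'
from h import *
c=load('top0.npz');s=load('scene0.npz')
P=cloud(c);Q=cloud(s)
print('bench z',np.median(P[300:330,330:380,2]),np.median(Q[180:200,210:240,2]))
for k in mask and RNG:
    m=mask(c['img'],k,120,50)&(P[...,0]>.2)&(P[...,0]<.75)&(abs(P[...,1])<.5)
    n,l,st,ce=cv2.connectedComponentsWithStats(m.astype('uint8'))
    for i in range(1,n):
        if st[i,4]>25: print(k,st[i],ce[i].round(1),np.median(P[l==i],0).round(3),P[l==i][:,2].max().round(3))
for n,im,(x,y,w,h) in [('st',c['img'],(150,235,125,65)),('va',c['img'],(305,145,165,130)),('sst',s['img'],(365,190,150,110)),('sva',s['img'],(120,210,205,130))]:
    k=400//w+0; k=400/w
    cv2.imwrite(f'pics/{n}.png',cv2.resize(im[y:y+h,x:x+w,::-1],(400,int(h*k)),interpolation=cv2.INTER_CUBIC))
A=[cv2.copyMakeBorder(cv2.imread(f'pics/{n}.png'),0,350,0,0,0)[:330] for n in ['st','va','sst','sva']]
cv2.imwrite('pics/all.png',np.vstack([np.hstack(A[:2]),np.hstack(A[2:])])[:600])
E
```

```text
bench z 0.001046007636518187 0.0021619547242344717
red [263 152   8   8  53] [266.6 155.3] [0.694 0.126 0.11 ] 0.115
red [362 152  13  18 197] [368.2 160.2] [ 0.698 -0.108  0.052] 1.238
red [367 250  13  18 219] [373.3 258.5] [ 0.465 -0.115  0.051] 1.238
red [247 253  17  19 101] [254.2 261.3] [0.461 0.16  0.055] 0.061
blue [532 127  15   2  26] [539.1 127.5] [ 0.749 -0.482  0.133] 0.136
blue [401 151  11  16 163] [405.8 158.5] [ 0.702 -0.198  0.052] 0.06
blue [163 212  22   9  59] [176.  215.7] [0.574 0.347 0.02 ] 0.026
blue [406 249  12  17 180] [412.  257.3] [ 0.467 -0.206  0.052] 1.238
blue [179 250  23  14  89] [190.9 256.9] [0.471 0.304 0.056] 1.238
blue [172 319  22  48 422] [184.  338.4] [0.294 0.317 0.038] 1.238
yellow [438 148  13  18 194] [444.  156.9] [ 0.705 -0.289  0.052] 0.061
yellow [150 245  33  31 318] [167.6 260.8] [0.46  0.346 0.087] 0.095
yellow [446 247  12  19 207] [451.1 256.2] [ 0.469 -0.296  0.052] 1.238
yellow [535 366  10   8  43] [538.9 368.8] [ 0.212 -0.488  0.05 ] 0.055
green [327 154   9  14 115] [330.8 160.8] [ 0.696 -0.02   0.053] 0.059
green [337 253   3  15  39] [338.1 259.9] [ 0.462 -0.034  0.052] 0.056
green [331 254   4  15  41] [332.5 261.2] [ 0.46  -0.022  0.051] 0.055
```

View pics/all.png

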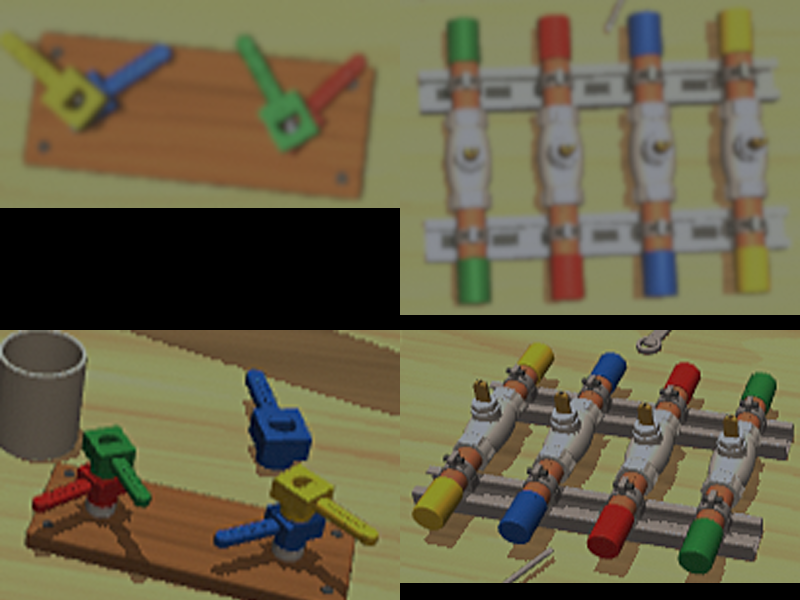

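Run:
```python
from h import *
c=load('top0.npz');s=load('scene0.npz')
P=cloud(c);Q=cloud(s)
# stems: scene, high points in valve area
for n,X in(('top',P),('scene',Q)):
    for k,(x,y) in {'green':(.579,-.025),'red':(.5815,-.1115),'blue':(.5845,-.202),'yellow':(.587,-.2925)}.items():
        m=(abs(X[...,0]-x)<.03)&(abs(X[...,1]-y)<.03)
        z=X[m][:,2];t=m&(X[...,2]>np.percentile(z,99)-.012)
        print(n,k,'zmax',np.percentile(z,99.5).round(3),t.sum(),X[t].mean(0).round(4), 'px',np.argwhere(t).mean(0).round(1)[::-1])
for n,X in(('top',P),('scene',Q)):
    for k,(x,y) in {'yellow':(.448,.333),'green':(.445,.19)}.items():
        m=(abs(X[...,0]-x)<.03)&(abs(X[...,1]-y)<.03)&(X[...,2]<.2)
        z=X[m][:,2];zt=np.percentile(z,98);t=m&(X[...,2]>zt-.005)
        print(n,k,'ztop',zt.round(3),t.sum(),X[t].mean(0).round(4))
```

```text
top green zmax 0.1 29 [ 0.5757 -0.024   0.0971] px [334.2 207.9]
top red zmax 0.101 27 [ 0.578  -0.1135  0.0977] px [373.9 206.6]
top blue zmax 0.101 27 [ 0.5811 -0.2031  0.0974] px [413.4 205. ]
top yellow zmax 0.101 32 [ 0.5836 -0.2921  0.0972] px [452.6 203.7]
scene green zmax 0.101 48 [ 0.5778 -0.022   0.095 ] px [289.1 256.8]
scene red zmax 0.099 48 [ 0.5802 -0.1118  0.0945] px [245.3 250.6]
scene blue zmax 0.1 50 [ 0.5833 -0.2019  0.0947] px [202.4 244.6]
scene yellow zmax 0.1 49 [ 0.5861 -0.2915  0.0947] px [161.  238.7]
top yellow ztop 0.092 152 [0.4499 0.3377 0.0894]
top green ztop 0.091 163 [0.4359 0.1897 0.089 ]
scene yellow ztop 0.091 183 [0.4505 0.3391 0.0892]
scene green ztop 0.091 176 [0.438  0.1921 0.0888]
```

```bash
python3 -m handwheel '[[-0.038,-0.0108,0.005,0,0,0],[-0.038,-0.0108,0.005,0,0,0],[-0.038,-0.0108,0.005,0,0,0],[-0.038,-0.0108,0.005,0,0,0],[-0.038,-0.0108,0.005,0,0,0],[-0.038,-0.0108,0.005,0,0,0],[-0.038,-0.0108,0.005,0,0,0],[-0.038,-0.0108,0.005,0,0,0]]' 1
python3 -m handwheel '[[0,0,0,0,0,-7],[0,0,0,0,0,-7],[0,0,0,0,0,-7],[0,0,0,0,0,-7],[0,0,0,0,0,-7],[0,0,0,0,0,-7],[0,0,0,0,0,-7],[0,0,0,0,0,-7]]'
python3 -m handwheel '[[0,0,0,0,0,-7],[0,0,0,0,0,-7],[0,0,0,0,0,0],[0,0,0,0,0,0],[0,0,0,0,0,0],[0,0,0,0,0,0],[0,0,0,0,0,0],[0,0,0,0,0,0]]'
cat >> h.py <<'E'
def snap(name):
    from workcell import monitor,cams
    o=monitor.get_obs();c=cams.camera('wrist')
    cv2.imwrite(f'pics/{name}.png',c['img'][:,:,::-1])
    np.savez(name+'.npz',ee_pos=o['ee_pos'],tcp_rot=o['tcp_rot'],**c)
    print('t',round(o['time'],2),'ee',o['ee_pos'].round(4),'rot',o['tcp_rot'].round(2),'q',o['q'].round(1),'F',o['wrist_force'].round(1),'op',round(o['opening'],4))
    return c,o
def block(c,o,col,zt,tol=.006):
    """block top: mask of colour & depth near top height"""
    P=cloud(c,o);m=mask(c['img'],col,110,40)&(abs(P[...,2]-zt)<tol)
    return m,P
E
python3 - <<'E'
from h import *
c,o=snap('w1')
E
```

```text
time: 0.82
ee_pos: [0.4467, 0.3285, 0.208]
tcp_rot: [-180.0, -0.0, 159.8]
wrist_force: [0.7, 0.3, -0.7]
opening: 0.0855
time: 1.48
ee_pos: [0.4454, 0.3299, 0.2079]
tcp_rot: [-180.0, -0.0, -143.9]
wrist_force: [-0.9, 0.7, -0.6]
opening: 0.0853
time: 2.15
ee_pos: [0.4455, 0.33, 0.2083]
tcp_rot: [-180.0, 0.0, -130.3]
wrist_force: [-1.0, -0.1, 0.1]
opening: 0.0857
t 2.15 ee [0.4455 0.33   0.2083] rot [-180.      0.   -130.28] q [ 36.5   4.9   5.6  90.7  -0.  -13.2] F [-1.  -0.1  0.1] op 0.0857
```

View pics/w1.png

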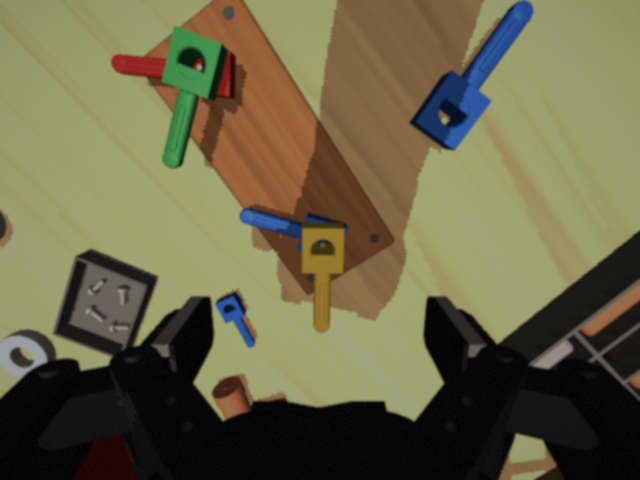

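Yellow's top face is at (322,250), with its lever pointing straight down the image, so yaw is nearly aligned. Green is at (195,62), with blue and red underneath.

```bash
cat >> h.py <<'E'
def measure(c,o,col,approx,zt,band=.005,rad=.03):
    """top face of a handle block: rays cast on plane zt; returns centre xy, lever yaw"""
    m,P=block(c,o,col,zt,band)
    m&=np.hypot(P[...,0]-approx[0],P[...,1]-approx[1])<.1
    n,l,st,ce=cv2.connectedComponentsWithStats(m.astype('uint8'))
    if n<2: print('none');return
    m=l==1+np.argmax(st[1:,4])
    z=np.median(P[m][:,2])
    vu=np.argwhere(m);X=np.array([onz(c,(u,v),z,o)[:2] for v,u in vu])
    # yaw from far lever pixels, against the block's centre line
    ctr=np.array(approx[:2],float)
    for _ in range(6):
        r=np.hypot(*(X-ctr).T)
        L=X[r>.032]
        d=L-L.mean(0);w,V=np.linalg.eigh(d.T@d);a=V[:,1]
        if a@(L.mean(0)-ctr)<0:a=-a
        b=np.array([-a[1],a[0]])
        s=(X-ctr)@a;t=(X-ctr)@b
        B=(s<.0165)
        # edges
        back=np.percentile(s[B],1);lo,hi=np.percentile(t[B],1),np.percentile(t[B],99)
        ctr=ctr+a*(back+.017)+b*(lo+hi)/2
    print(col,'n',m.sum(),'z',z.round(4),'ctr',ctr.round(4),'yaw',np.degrees(np.arctan2(a[1],a[0])).round(2),'width',(hi-lo).round(4),'tip',s.max().round(4),'leverlat',((L-ctr)@b).mean().round(4))
    return ctr,z
E
python3 - <<'E'
from h import *
c=load('w1.npz');o=c
P=cloud(c,o);print(P[255,300:345:5,2].round(4),P[290:325:8,322,2].round(4))
for col,a in (('yellow',(.443,.331)),('green',(.436,.19))):
    for b in(.004,.008): measure(c,o,col,a,.09,b)
for col,a in (('blue',(.443,.331)),('red',(.436,.19))): measure(c,o,col,a,.06,.008)
# two-view height check: yellow hull in top camera
E
```

```text
[0.0187 0.0879 0.0874 0.0874 0.088  0.0879 0.0863 0.0881 0.0889] [0.0852 0.0857 0.0846 0.0849 0.0842]
noneTraceback (most recent call last):
  File "<stdin>", line 5, in <module>
  File "h.py", line 60, in measure
    back=np.percentile(s[B],1);lo,hi=np.percentile(t[B],1),np.percentile(t[B],99)
    return _quantile_unchecked(
        a, q, axis, out, overwrite_input, method, keepdims, weights)
    return _ureduce(a,
                    func=_quantile_ureduce_func,
    ...<5 lines>...
                    overwrite_input=overwrite_input,
                    method=method)
    r = func(a, **kwargs)
    result = _quantile(arr,
                       quantiles=q,
    ...<2 lines>...
                       out=out,
                       weights=wgt)
    slices_having_nans = np.isnan(arr[-1, ...])
                                  ~~~^^^^^^^^^
IndexError: index -1 is out of bounds for axis 0 with size 0
```

```bash
sed -i "s/(25,32)/(17,34)/" h.py
python3 - <<'E'
from h import *
c=load('w1.npz');o=c
print(hue(c['img'])[255,310:340:6])
for col,a in (('yellow',(.443,.331)),('green',(.436,.19))):
    measure(c,o,col,a,.087,.007)
for col,a in (('blue',(.443,.331)),('red',(.436,.19))): measure(c,o,col,a,.057,.007)
E
```

```text
[[ 21 182 136]
 [ 21 180 123]
 [ 22 182 122]
 [ 22 185 116]
 [ 22 182 125]]
yellow n 2648 z 0.087 ctr [0.4483 0.3386] yaw 48.14 width 0.0295 tip 0.0678 leverlat 0.0007
green n 3865 z 0.087 ctr [0.4325 0.1911] yaw 29.0 width 0.0301 tip 0.0675 leverlat 0.0028
blue n 894 z 0.0536 ctr [0.4738 0.2984] yaw 90.0 width 0.0284 tip 0.0286 leverlat nanh.py:54: RuntimeWarning: Mean of empty slice.
  d=L-L.mean(0);w,V=np.linalg.eigh(d.T@d);a=V[:,1]
  ret = um.true_divide(
h.py:55: RuntimeWarning: Mean of empty slice.
  if a@(L.mean(0)-ctr)<0:a=-a
h.py:62: RuntimeWarning: Mean of empty slice.
  print(col,'n',m.sum(),'z',z.round(4),'ctr',ctr.round(4),'yaw',np.degrees(np.arctan2(a[1],a[0])).round(2),'width',(hi-lo).round(4),'tip',s.max().round(4),'leverlat',((L-ctr)@b).mean().round(4))
  ret = ret.dtype.type(ret / rcount)
Traceback (most recent call last):
  File "h.py", line 60, in measure
    back=np.percentile(s[B],1);lo,hi=np.percentile(t[B],1),np.percentile(t[B],99)
IndexError: index -1 is out of bounds for axis 0 with size 0
```

```bash
cat >> h.py <<'E'
def face(c,o,col,approx,zlo=.03,zhi=.13,rad=.02):
    P=cloud(c,o);r=np.hypot(P[...,0]-approx[0],P[...,1]-approx[1])
    m0=mask(c['img'],col,90,30)&(P[...,2]>zlo)&(P[...,2]<zhi)
    z=np.percentile(P[m0&(r<rad)][:,2],60)
    z=np.median(P[m0&(r<rad)&(abs(P[...,2]-z)<.003)][:,2])
    def cast(m): return np.array([onz(c,(u,v),z,o)[:2] for v,u in np.argwhere(m)])
    L=P[m0&(abs(P[...,2]-z)<.009)&(r>.04)&(r<.07)][:,:2];ctr=np.array(approx[:2],float)
    X=cast(m0&(abs(P[...,2]-z)<.0025)&(r<.033))
    for _ in range(8):
        a=L.mean(0)-ctr;a/=np.linalg.norm(a);b=np.array([-a[1],a[0]])
        s=(X-ctr)@a;t=(X-ctr)@b;B=s<.017
        q=[np.percentile(s[abs(t)>.011],3)if 0 else np.percentile(s[B],1),np.percentile(s[(abs(t)>.009)],98),np.percentile(t[B],1),np.percentile(t[B],99)]
        ctr=ctr+a*(q[0]+q[1])/2+b*(q[2]+q[3])/2
    print(col,'ztop',z.round(4),'ctr',ctr.round(4),'yaw',np.degrees(np.arctan2(a[1],a[0])).round(2),'len',round(q[1]-q[0],4),'wid',round(q[3]-q[2],4),'nlev',len(L))
    return ctr,z
E
python3 - <<'E'
from h import *
c=load('w1.npz');o=c
for n in ('w1','top0','scene0'):
  c=load(n+'.npz')
  for col,a in (('yellow',(.448,.337)),('green',(.434,.190))): print(n,end=' ');face(c,c,col,a,.07)
E
```

```text
w1 yellow ztop 0.0876 ctr [0.449  0.3392] yaw 49.32 len 0.0336 wid 0.0296 nlev 558
w1 green ztop 0.0877 ctr [0.4318 0.1909] yaw 30.45 len 0.0325 wid 0.03 nlev 761
top0 yellow ztop 0.0888 ctr [0.4496 0.3372] yaw 48.8 len 0.0337 wid 0.0294 nlev 75
top0 green ztop 0.089 ctr [0.4325 0.1876] yaw 29.59 len 0.0316 wid 0.0275 nlev 53
scene0 yellow ztop 0.0894 ctr [0.4493 0.3383] yaw 47.99 len 0.0352 wid 0.0327 nlev 86
scene0 green ztop 0.089 ctr [0.4328 0.1902] yaw 27.98 len 0.0355 wid 0.0297 nlev 68
```

```bash
python3 -m handwheel '[[-0.0089,0.0027,0.015,0,0,0.7],[0,0,0.016,0,0,0],[0,0,0.016,0,0,0],[0,0,0.016,0,0,0],[0,0,0.016,0,0,0],[0,0,0.016,0,0,0],[0,0,0.016,0,0,0],[0,0,0.016,0,0,0]]' 0.6
python3 -m handwheel '[[0,0,0,0,0,0],[0,0,0,0,0,0],[0,0,0,0,0,0],[0,0,0,0,0,0],[0,0,0,0,0,0],[0,0,0,0,0,0],[0,0,0,0,0,0],[0,0,0,0,0,0]]' -1 50
python3 -m handwheel '[[0,0,-0.005,0,0,0],[0,0,-0.015,0,0,0],[0,0,-0.02,0,0,0],[0,0,-0.02,0,0,0],[0,0,-0.02,0,0,0],[0,0,-0.02,0,0,0],[0,0,-0.02,0,0,0],[0,0,0,0,0,0]]'
python3 - <<'E'
from h import *
c,o=snap('w2')
E
```

```text
time: 2.87
ee_pos: [0.4491, 0.3385, 0.0805]
tcp_rot: [-180.0, 0.0, -130.9]
wrist_force: [-0.5, -0.6, 0.6]
opening: 0.0681
time: 3.53
ee_pos: [0.4497, 0.339, 0.0826]
tcp_rot: [-180.0, 0.1, -130.9]
wrist_force: [-0.6, -0.6, 6.8]
opening: 0.029
time: 4.2
ee_pos: [0.45, 0.3392, 0.2056]
tcp_rot: [-179.9, 0.3, -130.9]
wrist_force: [-0.2, 1.4, -0.9]
opening: 0.0289
t 4.2 ee [0.45   0.3392 0.2056] rot [-179.93    0.3  -130.92] q [ 37.    5.8   6.3  90.1  -0.  -12.1] F [-0.2  1.4 -0.9] op 0.0289
```

View pics/w2.png

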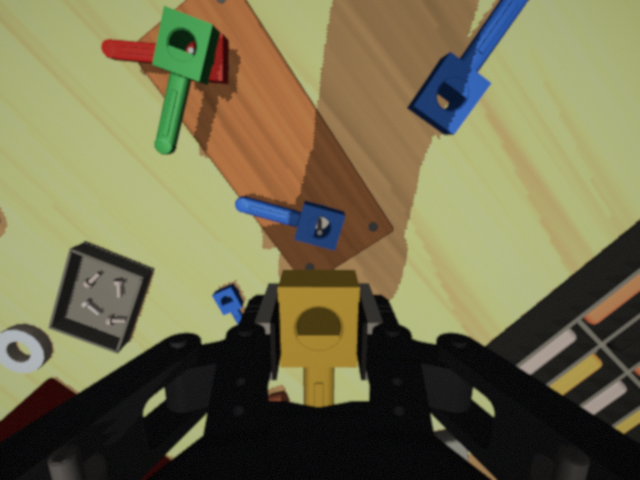

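Yellow is held squarely: its block is at (319,320) and the bore at (319,325), with the flat toward the lever. Blue is exposed at (320,226).

```bash
cat >> h.py <<'E'
def held(c,o,col):
    """held block's top face in the tool frame (x along tool x)"""
    T=c['tool_from_camera'];z=c['depth'];v,u=np.mgrid[:480,:640]
    P=np.stack([(u-c['cx'])/c['fx']*z,(v-c['cy'])/c['fy']*z,z],-1)@T[:3,:3].T+T[:3,3]
    m0=mask(c['img'],col,90,30)&(np.hypot(P[...,0],P[...,1])<.03)&(abs(P[...,2])<.03)
    zt=np.percentile(P[m0][:,2],25);zt=np.median(P[m0&(abs(P[...,2]-zt)<.003)][:,2])
    m=m0&(abs(P[...,2]-zt)<.003)
    d=np.stack([(u-c['cx'])/c['fx'],(v-c['cy'])/c['fy'],np.ones_like(z)],-1)@T[:3,:3].T
    X=T[:3,3]+d*((zt-T[2,3])/d[...,2])[...,None]
    x,y=X[m][:,0],X[m][:,1]
    e=[np.percentile(x[abs(y)>.01],1),np.percentile(x[abs(y)>.01],99),np.percentile(y,1),np.percentile(y,99)]
    # bore: non-face pixels enclosed by the face
    f=m.astype('uint8');cn,_=cv2.findContours(f,cv2.RETR_EXTERNAL,cv2.CHAIN_APPROX_NONE);fill=cv2.drawContours(f*0,cn,-1,1,-1)
    hole=cv2.morphologyEx(((fill==1)&~m).astype('uint8'),cv2.MORPH_OPEN,np.ones((5,5)))>0
    hx,hy=X[hole][:,0],X[hole][:,1]
    print(col,'top z tool',zt.round(4),'ctr',round((e[0]+e[1])/2,4),round((e[2]+e[3])/2,4),'size',round(e[1]-e[0],4),round(e[3]-e[2],4),
      'bore x',np.percentile(hx,[1,99]).round(4),'y',np.percentile(hy,[1,99]).round(4)) if hole.any() else print(e,zt)
    return m0,X
E
python3 - <<'E'
from h import *
c=load('w2.npz');held(c,c,'yellow')
face(c,c,'blue',(.450,.339),.04,.08);face(c,c,'green',(.432,.19),.07)
for n in('top0','scene0'):
    pass
E
```

```text
yellow top z tool -0.0049 ctr -0.0 0.0004 size 0.0347 0.0294 bore x [-0.0016  0.008 ] y [-0.0073  0.0082]
blue ztop 0.0576 ctr [0.4488 0.3393] yaw -57.38 len 0.0323 wid 0.0293 nlev 523
green ztop 0.0877 ctr [0.4319 0.1911] yaw 30.55 len 0.0328 wid 0.03 nlev 868
```

```bash
python3 -m handwheel '[[0.0203,-0.0325,-0.001,0,0,0],[0.0203,-0.0325,-0.001,0,0,0],[0.0203,-0.0325,-0.001,0,0,0],[0.0203,-0.0325,-0.001,0,0,0],[0.0203,-0.0325,-0.001,0,0,0],[0.0203,-0.0325,-0.001,0,0,0],[0.0203,-0.0325,-0.001,0,0,0],[0.0203,-0.0325,-0.001,0,0,0]]'
python3 -m handwheel '[[0.0203,-0.0325,-0.001,0,0,0],[0.0203,-0.0325,-0.001,0,0,0],[0.0203,-0.0325,-0.001,0,0,0],[0.0203,-0.0325,-0.001,0,0,0],[0.0203,-0.0325,-0.001,0,0,0],[0.0203,-0.0325,-0.001,0,0,0],[0.0203,-0.0325,-0.001,0,0,0],[0.0203,-0.0325,-0.001,0,0,0]]'
python3 -m handwheel '[[0,0,0,0,0,6.75],[0,0,0,0,0,6.75],[0,0,0,0,0,6.75],[0,0,0,0,0,6.75],[0,0,0,0,0,6.75],[0,0,0,0,0,6.75],[0,0,0,0,0,6.75],[0,0,0,0,0,0]]'
python3 -m handwheel '[[0,0,0,0,0,0],[0,0,0,0,0,0],[0,0,0,0,0,0],[0,0,0,0,0,0],[0,0,0,0,0,0],[0,0,0,0,0,0],[0,0,0,0,0,0],[0,0,0,0,0,0]]'
python3 - <<'E'
from h import *
c,o=snap('w3'); held(c,o,'yellow')
E
```

```text
time: 4.92
ee_pos: [0.539, 0.0436, 0.208]
tcp_rot: [179.9, -0.1, -130.9]
wrist_force: [1.4, 0.1, -1.5]
opening: 0.0289
time: 5.58
ee_pos: [0.6293, -0.2493, 0.2156]
tcp_rot: [179.9, -0.0, -130.9]
wrist_force: [0.6, 1.2, -2.3]
opening: 0.0292
time: 6.25
ee_pos: [0.6291, -0.2473, 0.2156]
tcp_rot: [179.9, -0.1, -178.5]
wrist_force: [-0.2, 0.0, -1.7]
opening: 0.0289
time: 6.92
ee_pos: [0.6294, -0.2474, 0.2173]
tcp_rot: [-180.0, 0.0, -178.1]
wrist_force: [-0.3, 0.1, -1.8]
opening: 0.0291
t 6.92 ee [ 0.6294 -0.2474  0.2173] rot [-180.      0.   -178.15] q [-21.5  22.8  27.9  95.1   0.  -23.3] F [-0.3  0.1 -1.8] op 0.0291
yellow top z tool -0.0049 ctr 0.0003 0.0006 size 0.0347 0.0294 bore x [-0.0012  0.0084] y [-0.0072  0.0084]
```

View pics/w3.png

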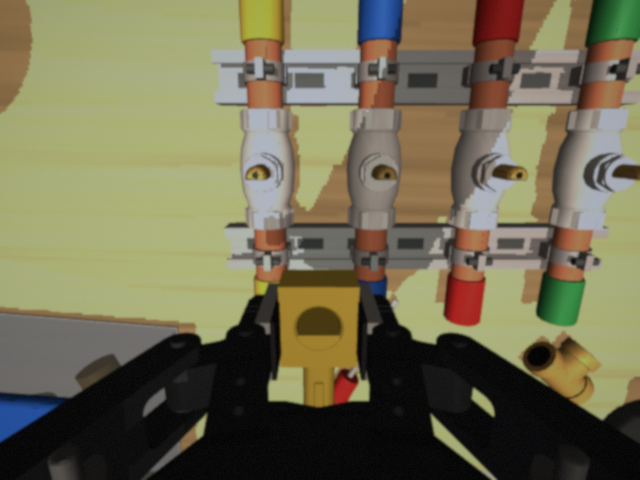

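Run:
```python
from h import *
c=load('w3.npz');o=c
P=cloud(c,o)
T=pose(c,o)
Ri=R.from_euler('xyz',o['tcp_rot'],degrees=True).as_matrix()
tips=[]
for k,(x,y) in {'yellow':(.586,-.2915),'blue':(.5833,-.202),'red':(.58,-.112),'green':(.578,-.022)}.items():
    m=(np.hypot(P[...,0]-x,P[...,1]-y)<.02)
    z=np.percentile(P[m&(P[...,2]<.12)][:,2],99)
    t=m&(abs(P[...,2]-z)<.0035)
    X=np.array([onz(c,(u,v),z,o) for v,u in np.argwhere(t)])
    tt=(X-o['ee_pos'])@Ri
    print(k,'z',z.round(4),t.sum(),'x',np.percentile(X[:,0],[2,98]).round(4),'y',np.percentile(X[:,1],[2,98]).round(4),'mean',X.mean(0).round(4),'tool x',np.percentile(tt[:,0],[2,98]).round(4),'y',np.percentile(tt[:,1],[2,98]).round(4))
    tips.append(X.mean(0)[:2])
    # shoulder ring: points around z .07-.08
    s=m&(abs(P[...,2]-z+.0245)<.0025);S=P[s]
    print('  shoulder',s.sum(),S[:,2].mean().round(4) if s.any() else '',np.percentile(S[:,0],[2,98]).round(4),np.percentile(S[:,1],[2,98]).round(4))
d=tips[0]-tips[3];print('row dir -> pipe yaw',np.degrees(np.arctan2(d[0],-d[1])).round(2),'pitch',np.linalg.norm(d)/3)
for k,a,b in (('yellow',(.7,-.289),(.469,-.296)),('red',(.698,-.108),(.465,-.115)),('blue',(.7,-.198),(.467,-.206))):
    for n in('w3','top0','scene0'):
        cc=load(n+'.npz');Q=cloud(cc,cc);mm=mask(cc['img'],k,110,40)&(Q[...,2]>.03)&(Q[...,2]<.07);e=[]
        for q in(a,b):
            w=mm&(np.hypot(Q[...,0]-q[0],Q[...,1]-q[1])<.035);e.append((w.sum(),np.mean([Q[w][:,1].min(),Q[w][:,1].max()]) if w.any() else 0,Q[w][:,0].mean()))
        print(k,n,e[0][0],e[1][0],'yaw',np.degrees(np.arctan2(e[0][1]-e[1][1],e[0][2]-e[1][2])).round(2),'mid',((e[0][2]+e[1][2])/2).round(4),((e[0][1]+e[1][1])/2).round(4))
cv2.imwrite('pics/w3c.png',cv2.resize(c['img'][130:215,225:415,::-1],None,fx=4,fy=4,interpolation=cv2.INTER_CUBIC))
```

```text
yellow z 0.0986 224 x [0.5801 0.5883] y [-0.2976 -0.2847] mean [ 0.5846 -0.2911  0.0986] tool x [0.0426 0.0506] y [-0.0486 -0.0358]
  shoulder 559 0.0737 [0.5755 0.5985] [-0.3029 -0.2801]
blue z 0.0985 217 x [0.5773 0.5854] y [-0.2085 -0.1958] mean [ 0.5819 -0.2023  0.0985] tool x [0.0426 0.0507] y [0.0404 0.0532]
  shoulder 568 0.0736 [0.5727 0.5956] [-0.2132 -0.1906]
red z 0.0983 227 x [0.5747 0.5825] y [-0.1203 -0.107 ] mean [ 0.579  -0.1138  0.0983] tool x [0.0426 0.0503] y [0.1287 0.1419]
  shoulder 593 0.0735 [0.5697 0.5927] [-0.1237 -0.1026]
green z 0.0938 90 x [0.5727 0.5802] y [-0.0324 -0.0263] mean [ 0.5771 -0.0293  0.0938] tool x [0.0421 0.0496] y [0.2166 0.2227]
  shoulder 214 0.0695 [0.5654 0.5917] [-0.0346 -0.0211]
row dir -> pipe yaw 1.65 pitch 0.08730441805723144
yellow w3 236 1812 yaw 0.76 mid 0.5832 -0.2937
yellow top0 259 291 yaw 1.56 mid 0.5868 -0.2933
yellow scene0 434 208 yaw 1.69 mid 0.5895 -0.2905
red w3 1554 1859 yaw 1.85 mid 0.585 -0.1142
red top0 196 219 yaw 1.67 mid 0.5815 -0.1125
red scene0 436 189 yaw 1.49 mid 0.5846 -0.1103
blue w3 211 1643 yaw 2.55 mid 0.5804 -0.2016
blue top0 171 191 yaw 1.63 mid 0.5843 -0.2022
blue scene0 408 178 yaw 1.39 mid 0.5875 -0.2002
```

View pics/w3c.png

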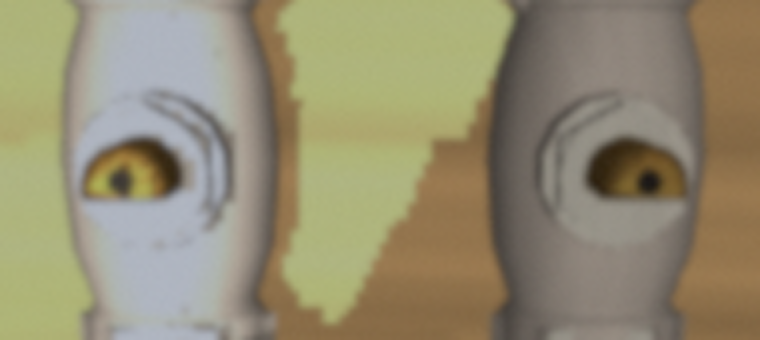

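```bash
python3 -m handwheel '[[0.0088,-0.0086,0,0,0,0.2],[0.0088,-0.0086,0,0,0,0],[0.0088,-0.0086,0.01,0,0,0],[0.0088,-0.0086,0.015,0,0,0],[0.0089,-0.0086,0.02,0,0,0],[0,0,0.022,0,0,0],[0,0,0.018,0,0,0],[0,0,0,0,0,0]]'
python3 -m handwheel '[[0,0,0.001,0,0,0],[0,0,0.001,0,0,0],[0,0,0.001,0,0,0],[0,0,0.001,0,0,0],[0,0,0.001,0,0,0],[0,0,0.001,0,0,0],[0,0,0.001,0,0,0],[0,0,0.001,0,0,0]]'
python3 -c "
from workcell import monitor as m;o=m.get_obs();print(o['ee_pos'].round(4),o['wrist_force'].round(1),o['torque'].round(2))"
python3 -m handwheel '[[0,0,0.001,0,0,0],[0,0,0.001,0,0,0],[0,0,0.001,0,0,0],[0,0,0,0,0,0],[0,0,0,0,0,0],[0,0,0,0,0,0],[0,0,0,0,0,0],[0,0,0,0,0,0]]'
python3 -c "
from workcell import monitor as m;o=m.get_obs();print(o['ee_pos'].round(4),o['wrist_force'].round(1),o['torque'].round(2))"
```

```text
time: 7.63
ee_pos: [0.584, -0.2921, 0.1282]
tcp_rot: [179.9, -0.3, -178.4]
wrist_force: [0.0, 1.2, -2.2]
opening: 0.0292
time: 8.3
ee_pos: [0.5866, -0.2917, 0.1243]
tcp_rot: [-180.0, 0.0, -178.4]
wrist_force: [-0.7, 0.5, -1.2]
opening: 0.0293
[ 0.5866 -0.2917  0.1243] [-0.7  0.5 -1.2] [ 0.01  0.   -0.  ]
time: 8.97
ee_pos: [0.5866, -0.2917, 0.1214]
tcp_rot: [-180.0, 0.0, -178.4]
wrist_force: [-1.3, 0.1, -1.8]
opening: 0.0291
[ 0.5866 -0.2917  0.1214] [-1.3  0.1 -1.8] [ 0.04  0.02 -0.04]
```

```bash
python3 -m handwheel '[[0,0,0.001,0,0,0],[0,0,0.001,0,0,0],[0,0,0.001,0,0,0],[0,0,0.001,0,0,0],[0,0,0.001,0,0,0],[0,0,0.001,0,0,0],[0,0,0.001,0,0,0],[0,0,0.001,0,0,0]]'
python3 -m handwheel '[[0,0,0.001,0,0,0],[0,0,0.001,0,0,0],[0,0,0.001,0,0,0],[0,0,0.001,0,0,0],[0,0,0.001,0,0,0],[0,0,0.001,0,0,0],[0,0,0.001,0,0,0],[0,0,0.001,0,0,0]]'
```

```text
time: 9.63
ee_pos: [0.5865, -0.2917, 0.1132]
tcp_rot: [180.0, -0.0, -178.4]
wrist_force: [-0.3, -0.5, -1.5]
opening: 0.029
time: 10.3
ee_pos: [0.5866, -0.2917, 0.1052]
tcp_rot: [-180.0, -0.0, -178.4]
wrist_force: [-0.2, 0.2, -0.6]
opening: 0.0293
```

Sliding down without resistance; continuing to the shoulder.

```bash
python3 -m handwheel '[[0,0,0.001,0,0,0],[0,0,0.001,0,0,0],[0,0,0.001,0,0,0],[0,0,0.001,0,0,0],[0,0,0.001,0,0,0],[0,0,0.001,0,0,0],[0,0,0.001,0,0,0],[0,0,0,0,0,0]]'
python3 -c "
from workcell import monitor as m;o=m.get_obs();print(o['ee_pos'].round(4),o['wrist_force'].round(1),o['torque'].round(2))"
```

```text
time: 10.97
ee_pos: [0.5866, -0.2917, 0.0988]
tcp_rot: [-180.0, 0.0, -178.4]
wrist_force: [-0.7, -0.4, 1.6]
opening: 0.0291
[ 0.5866 -0.2917  0.0988] [-0.7 -0.4  1.6] [ 0.12  0.3  -0.04]
```

```bash
python3 -m handwheel '[[0,0,0.001,0,0,0],[0,0,0.001,0,0,0],[0,0,0.001,0,0,0],[0,0,0,0,0,0],[0,0,0,0,0,0],[0,0,0,0,0,0],[0,0,0,0,0,0],[0,0,0,0,0,0]]'
python3 -m handwheel '[[0,0,0,0,0,0],[0,0,0,0,0,0],[0,0,0,0,0,0],[0,0,0,0,0,0],[0,0,0,0,0,0],[0,0,0,0,0,0],[0,0,-0.005,0,0,0],[0,0,-0.01,0,0,0]]' 0.3
python3 -m handwheel '[[0,0,-0.02,0,0,0],[0,0,-0.02,0,0,0],[0,0,-0.02,0,0,0],[0,0,-0.02,0,0,0],[0,0,-0.02,0,0,0],[0,0,-0.01,0,0,0],[0,0,0,0,0,0],[0,0,0,0,0,0]]' 0.6
python3 - <<'E'
from h import *
c,o=snap('w4'); face(c,o,'yellow',(.5866,-.2917),.08)
E
```

```text
time: 11.63
ee_pos: [0.5866, -0.2918, 0.0986]
tcp_rot: [-179.9, 0.1, -178.4]
wrist_force: [-7.9, 5.1, 18.9]
opening: 0.029
time: 12.3
ee_pos: [0.586, -0.2915, 0.1094]
tcp_rot: [179.9, -0.1, -178.4]
wrist_force: [-0.2, 0.1, 0.1]
opening: 0.0554
time: 12.97
ee_pos: [0.5868, -0.2919, 0.2205]
tcp_rot: [-180.0, 0.0, -178.4]
wrist_force: [0.1, 0.1, 0.4]
opening: 0.068
t 12.97 ee [ 0.5868 -0.2919  0.2205] rot [-1.7997e+02  5.0000e-02 -1.7836e+02] q [-26.4  19.6  24.1  94.5  -0.  -28.1] F [0.1 0.1 0.4] op 0.068
yellow ztop 0.1037 ctr [ 0.5862 -0.2912] yaw 1.78 len 0.0331 wid 0.0296 nlev 563
```

```bash
python3 -m handwheel '[[0.0075,0.0397,0,0,0,0],[0.0075,0.0397,0,0,0,0],[0.0075,0.0397,0,0,0,0],[0.0075,0.0397,0,0,0,0],[0.0075,0.0397,0,0,0,0],[0.0075,0.0397,0,0,0,0],[0.0075,0.0397,0,0,0,0],[0.0075,0.0397,0,0,0,0]]' 0.6
python3 -m handwheel '[[0.0075,0.0397,0,0,0,0],[0.0075,0.0397,0,0,0,0],[0.0075,0.0397,0,0,0,0],[0.0075,0.0397,0,0,0,0],[0.0075,0.0397,0,0,0,0],[0.0075,0.0397,0,0,0,0],[0.0075,0.0397,0,0,0,0],[0.0075,0.0397,0,0,0,0]]'
python3 -m handwheel '[[0,0,0,0,0,7],[0,0,0,0,0,7],[0,0,0,0,0,7],[0,0,0,0,0,7],[0,0,0,0,0,7],[0,0,0,0,0,7],[0,0,0,0,0,7],[0,0,0,0,0,7]]'
python3 -m handwheel '[[0,0,0.015,0,0,3],[0,0,0.015,0,0,0],[0,0,0.015,0,0,0],[0,0,0.015,0,0,0],[0,0,0,0,0,0],[0,0,0,0,0,0],[0,0,0,0,0,0],[0,0,0,0,0,0]]'
python3 - <<'E'
from h import *
c,o=snap('w5'); face(c,o,'blue',(.449,.339),.04,.08); face(c,o,'green',(.432,.190),.07)
c=load('top0.npz');P=cloud(c);m=mask(c['img'],'blue',110,40)&(abs(P[...,0]-.48)<.03)&(abs(P[...,1]-.3)<.03)&(P[...,2]>.03);print('top cam blue lever z',np.median(P[m][:,2]))
c=load('w5.npz');P=cloud(c,c);m=mask(c['img'],'blue',110,40)&(abs(P[...,0]-.48)<.03)&(abs(P[...,1]-.3)<.03)&(P[...,2]>.03);print('wrist blue lever z',np.median(P[m][:,2]))
E
```

```text
time: 13.68
ee_pos: [0.5161, 0.0257, 0.2187]
tcp_rot: [180.0, -0.1, -178.4]
wrist_force: [0.1, 0.4, -0.1]
opening: 0.0683
time: 14.35
ee_pos: [0.4472, 0.3413, 0.2187]
tcp_rot: [-179.9, -0.1, -178.4]
wrist_force: [1.3, -0.2, -0.8]
opening: 0.068
time: 15.02
ee_pos: [0.448, 0.3394, 0.2185]
tcp_rot: [-179.9, 0.0, 125.3]
wrist_force: [-0.4, 0.4, 0.4]
opening: 0.0682
time: 15.68
ee_pos: [0.4487, 0.34, 0.1611]
tcp_rot: [179.9, -0.0, 122.6]
wrist_force: [0.1, -0.1, -0.6]
opening: 0.0686
t 15.68 ee [0.4487 0.34   0.1611] rot [179.94  -0.   122.63] q [37.1  5.8  1.3 85.5 -0.  94.5] F [ 0.1 -0.1 -0.6] op 0.0686
blue ztop 0.0577 ctr [0.4486 0.3401] yaw -56.38 len 0.0326 wid 0.0285 nlev 548Traceback (most recent call last):
  File "<stdin>", line 2, in <module>
  File "h.py", line 75, in face
    q=[np.percentile(s[abs(t)>.011],3)if 0 else np.percentile(s[B],1),np.percentile(s[(abs(t)>.009)],98),np.percentile(t[B],1),np.percentile(t[B],99)]
                                                                      ~~~~~~~~~~~~~^^^^^^^^^^^^^^^^^^^^^
    return _quantile_unchecked(
        a, q, axis, out, overwrite_input, method, keepdims, weights)
    return _ureduce(a,
                    func=_quantile_ureduce_func,
    ...<5 lines>...
                    overwrite_input=overwrite_input,
                    method=method)
    r = func(a, **kwargs)
    result = _quantile(arr,
                       quantiles=q,
    ...<2 lines>...
                       out=out,
                       weights=wgt)
    slices_having_nans = np.isnan(arr[-1, ...])
                                  ~~~^^^^^^^^^
IndexError: index -1 is out of bounds for axis 0 with size 0
```

View pics/w5.png

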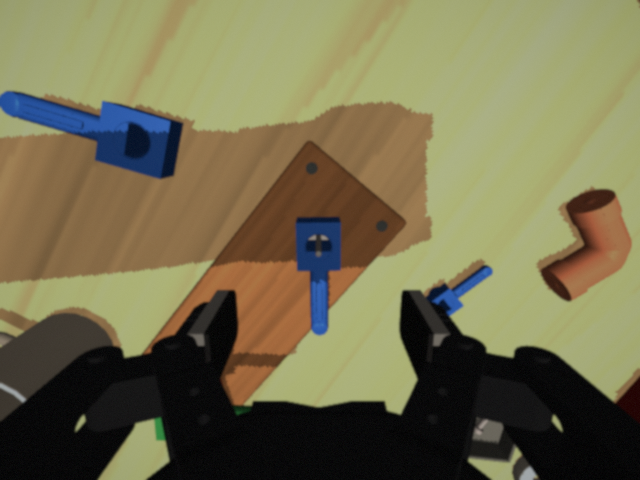

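Middle-sized blue is centred under the tool at (318,244), and its height agrees from two wrist positions.

```bash
python3 -m handwheel '[[0,0,0.016,0,0,0],[0,0,0.016,0,0,0],[0,0,0.016,0,0,0],[0,0,0.016,0,0,0],[0,0,0.016,0,0,0],[0,0,0.016,0,0,0],[0,0,0.012,0,0,0],[0,0,0,0,0,0]]' 0.6
python3 -m handwheel '[[0,0,0,0,0,0],[0,0,0,0,0,0],[0,0,0,0,0,0],[0,0,0,0,0,0],[0,0,0,0,0,0],[0,0,0,0,0,0],[0,0,0,0,0,0],[0,0,0,0,0,0]]' -1 50
python3 -m handwheel '[[0,0,-0.005,0,0,0],[0,0,-0.02,0,0,0],[0,0,-0.025,0,0,0],[0,0,-0.025,0,0,0],[0,0,-0.025,0,0,0],[0,0,-0.025,0,0,0],[0,0,-0.025,0,0,0],[0,0,-0.015,0,0,0]]'
python3 - <<'E'
from h import *
c,o=snap('w6'); held(c,o,'blue')
E
```

```text
time: 16.4
ee_pos: [0.4476, 0.3391, 0.0501]
tcp_rot: [-179.8, 0.0, 122.6]
wrist_force: [-0.7, -0.9, 0.2]
opening: 0.0683
time: 17.07
ee_pos: [0.4491, 0.3403, 0.0538]
tcp_rot: [179.9, -0.0, 122.6]
wrist_force: [-0.6, 0.5, 6.6]
opening: 0.0291
time: 17.73
ee_pos: [0.4487, 0.3399, 0.2204]
tcp_rot: [179.9, -0.0, 122.6]
wrist_force: [-0.2, 1.5, -0.6]
opening: 0.0291
t 17.73 ee [0.4487 0.3399 0.2204] rot [ 1.7985e+02 -1.0000e-02  1.2263e+02] q [37.1  6.1  8.2 91.9  0.  94.5] F [-0.2  1.5 -0.6] op 0.0291
blue top z tool -0.0039 ctr 0.0 0.0003 size 0.0339 0.0293 bore x [-0.0018  0.0079] y [-0.0075  0.0082]
```

```bash
python3 -m handwheel '[[-0.0331,-0.0111,0,0,0,0],[-0.0331,-0.0111,0,0,0,0],[-0.0331,-0.0111,0,0,0,0],[-0.0331,-0.0111,0,0,0,0],[-0.0331,-0.0111,0,0,0,0],[-0.0331,-0.0111,0,0,0,0],[-0.0331,-0.0111,0,0,0,0],[-0.0331,-0.0111,0,0,0,0]]'
python3 -m handwheel '[[-0.0331,-0.0111,0,0,0,0],[-0.0331,-0.0111,0,0,0,0],[-0.0331,-0.0111,0,0,0,0],[-0.0331,-0.0111,0,0,0,0],[-0.0331,-0.0111,0,0,0,0],[-0.0331,-0.0111,0,0,0,0],[-0.0331,-0.0111,0,0,0,0],[-0.0331,-0.0111,0,0,0,0]]'
python3 -m handwheel '[[0,0,0,0,0,-7],[0,0,0,0,0,-7],[0,0,0,0,0,-7],[0,0,0,0,0,-7],[0,0,0,0,0,-7],[0,0,0,0,0,-7],[0,0,0,0,0,-7],[0,0,0,0,0,-7]]'
python3 -m handwheel '[[0,0,0.015,0,0,-3],[0,0,0.015,0,0,0],[0,0,0.015,0,0,0],[0,0,0.015,0,0,0],[0,0,0.015,0,0,0],[0,0,0,0,0,0],[0,0,0,0,0,0],[0,0,0,0,0,0]]'
python3 - <<'E'
from h import *
c,o=snap('w7'); held(c,o,'blue')
E
```

```text
time: 18.45
ee_pos: [0.5163, 0.0672, 0.2167]
tcp_rot: [-180.0, -0.0, 122.6]
wrist_force: [0.1, -0.1, -1.0]
opening: 0.0292
time: 19.12
ee_pos: [0.5844, -0.2037, 0.2165]
tcp_rot: [-180.0, -0.0, 122.6]
wrist_force: [0.8, 0.5, -1.1]
opening: 0.0291
time: 19.78
ee_pos: [0.5843, -0.2019, 0.2164]
tcp_rot: [180.0, -0.1, 179.0]
wrist_force: [-0.3, 0.7, -1.9]
opening: 0.0294
time: 20.45
ee_pos: [0.5846, -0.202, 0.1429]
tcp_rot: [-180.0, 0.0, -178.4]
wrist_force: [0.1, -0.0, -0.3]
opening: 0.029
t 20.45 ee [ 0.5846 -0.202   0.1429] rot [-1.7999e+02  2.0000e-02 -1.7836e+02] q [-19.1  13.6   8.1  84.5  -0.  -20.7] F [ 0.1 -0.  -0.3] op 0.029
blue top z tool -0.0038 ctr -0.0003 0.0006 size 0.0341 0.0293 bore x [-0.0023  0.0074] y [-0.0072  0.0084]
```

```bash
python3 -m handwheel '[[0.001,0.0003,0,0,0,0],[0,0,0.004,0,0,0],[0,0,0.004,0,0,0],[0,0,0.004,0,0,0],[0,0,0.004,0,0,0],[0,0,0.003,0,0,0],[0,0,0.002,0,0,0],[0,0,0.001,0,0,0]]'
python3 -m handwheel '[[0,0,0.001,0,0,0],[0,0,0.001,0,0,0],[0,0,0.001,0,0,0],[0,0,0.001,0,0,0],[0,0,0.001,0,0,0],[0,0,0.001,0,0,0],[0,0,0.001,0,0,0],[0,0,0.001,0,0,0]]'
```

```text
time: 21.17
ee_pos: [0.5834, -0.2017, 0.1197]
tcp_rot: [180.0, -0.0, -178.4]
wrist_force: [-0.4, -0.6, -1.4]
opening: 0.0288
time: 21.83
ee_pos: [0.5835, -0.2017, 0.1122]
tcp_rot: [-180.0, 0.0, -178.4]
wrist_force: [-0.3, -0.1, -1.9]
opening: 0.0288
```

On the stem, no resistance. Continuing home, then releasing.

```bash
python3 -m handwheel '[[0,0,0.0012,0,0,0],[0,0,0.0012,0,0,0],[0,0,0.0012,0,0,0],[0,0,0.0012,0,0,0],[0,0,0.0012,0,0,0],[0,0,0.0012,0,0,0],[0,0,0.0012,0,0,0],[0,0,0.0012,0,0,0]]'
python3 -m handwheel '[[0,0,0.0012,0,0,0],[0,0,0.0012,0,0,0],[0,0,0.0012,0,0,0],[0,0,0.001,0,0,0],[0,0,0.001,0,0,0],[0,0,0.001,0,0,0],[0,0,0,0,0,0],[0,0,0,0,0,0]]'
python3 -c "
from workcell import monitor as m;o=m.get_obs();print(o['ee_pos'].round(4),o['wrist_force'].round(1),o['torque'].round(2))"
```

```text
time: 22.5
ee_pos: [0.5835, -0.2017, 0.1026]
tcp_rot: [-180.0, 0.0, -178.4]
wrist_force: [-0.5, -0.5, -1.6]
opening: 0.0293
time: 23.17
ee_pos: [0.5836, -0.2017, 0.0997]
tcp_rot: [-179.9, 0.1, -178.4]
wrist_force: [-9.2, 3.4, 22.6]
opening: 0.0291
[ 0.5836 -0.2017  0.0997] [-9.2  3.4 22.6] [0.77 2.06 0.01]
```

```bash
python3 -m handwheel '[[0,0,0,0,0,0],[0,0,0,0,0,0],[0,0,0,0,0,0],[0,0,0,0,0,0],[0,0,0,0,0,0],[0,0,0,0,0,0],[0,0,-0.005,0,0,0],[0,0,-0.01,0,0,0]]' 0.3
python3 -m handwheel '[[0,0,-0.02,0,0,0],[0,0,-0.02,0,0,0],[0,0,-0.02,0,0,0],[0,0,-0.02,0,0,0],[0,0,-0.02,0,0,0],[0,0,-0.01,0,0,0],[0,0,0,0,0,0],[0,0,0,0,0,0]]' 0.6
python3 - <<'E'
from h import *
c,o=snap('w8'); face(c,o,'blue',(.5835,-.2017),.08);face(c,o,'yellow',(.5866,-.2917),.08)
E
```

```text
time: 23.83
ee_pos: [0.5829, -0.2015, 0.1103]
tcp_rot: [180.0, -0.1, -178.4]
wrist_force: [-0.4, 0.4, 1.1]
opening: 0.0553
time: 24.5
ee_pos: [0.5837, -0.2018, 0.2213]
tcp_rot: [-180.0, 0.0, -178.4]
wrist_force: [-0.6, -0.7, -0.2]
opening: 0.0683
t 24.5 ee [ 0.5837 -0.2018  0.2213] rot [-1.7999e+02  4.0000e-02 -1.7837e+02] q [-19.1  14.   17.3  93.3   0.  -20.7] F [-0.6 -0.7 -0.2] op 0.0683
blue ztop 0.1036 ctr [ 0.5844 -0.2013] yaw 1.45 len 0.0326 wid 0.0289 nlev 542
yellow ztop 0.1037 ctr [ 0.586  -0.2907] yaw 2.15 len 0.0332 wid 0.0303 nlev 243
```

```bash
python3 -m handwheel '[[0.0117,0.033,0,0,0,0],[0.0117,0.033,0,0,0,0],[0.0117,0.033,0,0,0,0],[0.0117,0.033,0,0,0,0],[0.0117,0.033,0,0,0,0],[0.0117,0.033,0,0,0,0],[0.0117,0.033,0,0,0,0],[0.0117,0.033,0,0,0,0]]' 0.6
python3 -m handwheel '[[0.0117,0.033,0,0,0,0],[0.0117,0.033,0,0,0,0],[0.0117,0.033,0,0,0,0],[0.0117,0.033,0,0,0,0],[0,0,0,0,0,-7],[0,0,0,0,0,-7],[0,0,0,0,0,-7],[0,0,0,0,0,-7]]'
python3 -m handwheel '[[0,0,0.01,0,0,0],[0,0,0.01,0,0,0],[0,0,0.01,0,0,0],[0,0,0,0,0,0],[0,0,0,0,0,0],[0,0,0,0,0,0],[0,0,0,0,0,0],[0,0,0,0,0,0]]'
python3 - <<'E'
from h import *
c,o=snap('w9'); face(c,o,'green',(.432,.190),.07)
E
```

```text
time: 25.22
ee_pos: [0.481, 0.0608, 0.2195]
tcp_rot: [-180.0, -0.1, -178.4]
wrist_force: [0.1, 1.4, 0.4]
opening: 0.0685
time: 25.88
ee_pos: [0.4312, 0.1903, 0.2195]
tcp_rot: [180.0, -0.1, -150.0]
wrist_force: [0.0, -0.3, -0.4]
opening: 0.0685
time: 26.55
ee_pos: [0.4321, 0.1902, 0.1915]
tcp_rot: [-180.0, 0.0, -150.4]
wrist_force: [0.8, -0.0, 0.0]
opening: 0.0683
t 26.55 ee [0.4321 0.1902 0.1915] rot [-1.7999e+02  5.0000e-02 -1.5039e+02] q [23.8 -6.5 -7.6 88.9 -0.  -5.9] F [ 0.8 -0.   0. ] op 0.0683
green ztop 0.0876 ctr [0.4315 0.19  ] yaw 29.81 len 0.033 wid 0.0284 nlev 521
```

View pics/w9.png

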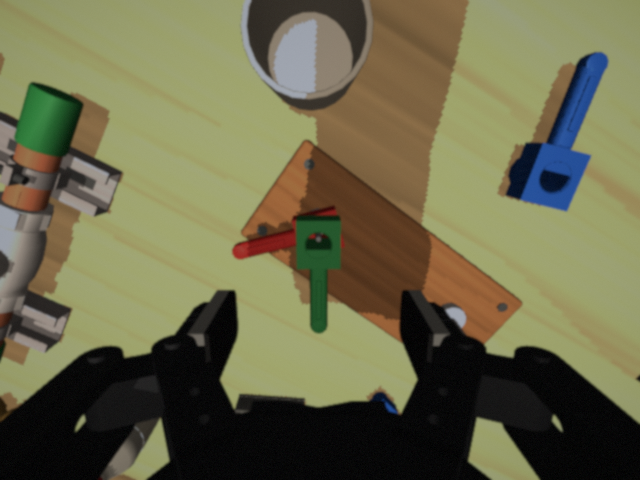

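Green is aligned at (318,243) with red underneath, its lever to the left. Grasping green.

```bash
python3 -m handwheel '[[0.0006,0,0.016,0,0,0.2],[0,0,0.016,0,0,0],[0,0,0.016,0,0,0],[0,0,0.016,0,0,0],[0,0,0.016,0,0,0],[0,0,0.016,0,0,0],[0,0,0.0125,0,0,0],[0,0,0,0,0,0]]' 0.6
python3 -m handwheel '[[0,0,0,0,0,0],[0,0,0,0,0,0],[0,0,0,0,0,0],[0,0,0,0,0,0],[0,0,0,0,0,0],[0,0,0,0,0,0],[0,0,0,0,0,0],[0,0,0,0,0,0]]' -1 50
python3 -m handwheel '[[0,0,-0.005,0,0,0],[0,0,-0.02,0,0,0],[0,0,-0.025,0,0,0],[0,0,-0.025,0,0,0],[0,0,-0.025,0,0,0],[0,0,-0.025,0,0,0],[0,0,-0.015,0,0,0],[0,0,0,0,0,0]]'
python3 - <<'E'
from h import *
c,o=snap('w10'); held(c,o,'green'); face(c,o,'red',(.432,.19),.04,.08)
E
```

```text
time: 27.27
ee_pos: [0.4303, 0.1893, 0.0803]
tcp_rot: [180.0, -0.2, -150.6]
wrist_force: [0.1, 0.5, 0.3]
opening: 0.0686
time: 27.93
ee_pos: [0.432, 0.1901, 0.0839]
tcp_rot: [-180.0, 0.1, -150.6]
wrist_force: [-0.7, -1.0, 6.1]
opening: 0.0292
time: 28.6
ee_pos: [0.4323, 0.1903, 0.2262]
tcp_rot: [-180.0, 0.3, -150.6]
wrist_force: [0.4, 0.1, -1.4]
opening: 0.029
t 28.6 ee [0.4323 0.1903 0.2262] rot [-179.97    0.29 -150.56] q [23.8 -6.3 -3.6 92.5  0.  -5.7] F [ 0.4  0.1 -1.4] op 0.029
green top z tool -0.0036 ctr 0.0002 0.0005 size 0.0341 0.0293 bore x [-0.0017  0.0079] y [-0.0073  0.0084]
red ztop 0.0577 ctr [0.4318 0.1907] yaw -46.84 len 0.0329 wid 0.0297 nlev 403
```

```bash
python3 -m handwheel '[[-0.0029,-0.0321,0,0,0,0],[-0.0029,-0.0321,0,0,0,0],[-0.0029,-0.0321,0,0,0,0],[-0.0029,-0.0321,0,0,0,0],[-0.0029,-0.0321,0,0,0,0],[-0.0029,-0.0321,0,0,0,0],[-0.0029,-0.0321,0,0,0,0],[-0.0029,-0.0321,0,0,0,0]]'
python3 -m handwheel '[[0,0,0,0,0,6.95],[0,0,0,0,0,6.95],[0,0,0,0,0,6.95],[0,0,0,0,0,6.95],[0,0,0.02,0,0,0],[0,0,0.02,0,0,0],[0,0,0.02,0,0,0],[0,0,0.018,0,0,0]]'
python3 -m handwheel '[[0,0,0,0,0,0],[0,0,0,0,0,0],[0,0,0,0,0,0],[0,0,0,0,0,0],[0,0,0,0,0,0],[0,0,0,0,0,0],[0,0,0,0,0,0],[0,0,0,0,0,0]]'
python3 - <<'E'
from h import *
c,o=snap('w11'); held(c,o,'green')
E
```

```text
time: 29.32
ee_pos: [0.5779, -0.0239, 0.2206]
tcp_rot: [179.9, -0.1, -150.6]
wrist_force: [0.4, 0.5, -1.3]
opening: 0.0292
time: 29.98
ee_pos: [0.5768, -0.0224, 0.1414]
tcp_rot: [180.0, -0.2, -178.4]
wrist_force: [0.1, -0.1, -1.6]
opening: 0.0289
time: 30.65
ee_pos: [0.5779, -0.0224, 0.1449]
tcp_rot: [-180.0, 0.0, -178.4]
wrist_force: [0.5, -0.4, -1.5]
opening: 0.0289
t 30.65 ee [ 0.5779 -0.0224  0.1449] rot [-1.8000e+02  3.0000e-02 -1.7837e+02] q [-2.2  8.   1.9 83.9  0.  -3.9] F [ 0.5 -0.4 -1.5] op 0.0289
green top z tool -0.0036 ctr 0.0004 0.0006 size 0.0341 0.0293 bore x [-0.0015  0.0082] y [-0.0073  0.0084]
```

```bash
python3 -m handwheel '[[-0.0009,0.0006,0,0,0,0],[0,0,0.004,0,0,0],[0,0,0.004,0,0,0],[0,0,0.004,0,0,0],[0,0,0.004,0,0,0],[0,0,0.003,0,0,0],[0,0,0.002,0,0,0],[0,0,0.001,0,0,0]]'
python3 -m handwheel '[[0,0,0.001,0,0,0],[0,0,0.001,0,0,0],[0,0,0.001,0,0,0],[0,0,0.001,0,0,0],[0,0,0.001,0,0,0],[0,0,0.001,0,0,0],[0,0,0.001,0,0,0],[0,0,0.001,0,0,0]]'
```

```text
time: 31.37
ee_pos: [0.5785, -0.0218, 0.1221]
tcp_rot: [180.0, -0.0, -178.4]
wrist_force: [0.4, 0.0, -1.8]
opening: 0.0293
time: 32.03
ee_pos: [0.5786, -0.0218, 0.1145]
tcp_rot: [180.0, -0.0, -178.4]
wrist_force: [0.5, 0.2, -1.7]
opening: 0.0291
```

```bash
python3 -m handwheel '[[0,0,0.0014,0,0,0],[0,0,0.0014,0,0,0],[0,0,0.0014,0,0,0],[0,0,0.0014,0,0,0],[0,0,0.0014,0,0,0],[0,0,0.0014,0,0,0],[0,0,0.0014,0,0,0],[0,0,0.0014,0,0,0]]'
python3 -m handwheel '[[0,0,0.0012,0,0,0],[0,0,0.0012,0,0,0],[0,0,0.0012,0,0,0],[0,0,0.001,0,0,0],[0,0,0.001,0,0,0],[0,0,0.001,0,0,0],[0,0,0,0,0,0],[0,0,0,0,0,0]]'
python3 -c "
from workcell import monitor as m;o=m.get_obs();print(o['ee_pos'].round(4),o['wrist_force'].round(1),o['torque'].round(2))"
```

```text
time: 32.7
ee_pos: [0.5786, -0.0218, 0.1032]
tcp_rot: [180.0, -0.0, -178.4]
wrist_force: [-0.3, -0.2, -2.0]
opening: 0.0293
time: 33.37
ee_pos: [0.5787, -0.0218, 0.0998]
tcp_rot: [-180.0, 0.1, -178.4]
wrist_force: [-9.6, 0.6, 21.1]
opening: 0.0292
[ 0.5787 -0.0218  0.0998] [-9.6  0.6 21.1] [ 0.11  2.01 -0.  ]
```

```bash
python3 -m handwheel '[[0,0,0,0,0,0],[0,0,0,0,0,0],[0,0,0,0,0,0],[0,0,0,0,0,0],[0,0,0,0,0,0],[0,0,0,0,0,0],[0,0,-0.005,0,0,0],[0,0,-0.01,0,0,0]]' 0.3
python3 -m handwheel '[[0,0,-0.02,0,0,0],[0,0,-0.02,0,0,0],[0,0,-0.02,0,0,0],[0,0,-0.02,0,0,0],[0,0,-0.02,0,0,0],[0,0,-0.01,0,0,0],[0,0,0,0,0,0],[0,0,0,0,0,0]]' 0.6
python3 - <<'E'
from h import *
c,o=snap('w12'); face(c,o,'green',(.579,-.022),.08)
E
python3 -m handwheel '[[0.0176,0.0271,0,0,0,0],[0.0176,0.0271,0,0,0,0],[0.0176,0.0271,0,0,0,0],[0.0176,0.0271,0,0,0,0],[0.0176,0.0271,0,0,0,0],[0.0176,0.0271,0,0,0,0],[0.0176,0.0271,0,0,0,0],[0.0176,0.0271,0,0,0,0]]'
python3 -m handwheel '[[0,0,0,0,0,6.9],[0,0,0,0,0,6.9],[0,0,0,0,0,6.9],[0,0,0,0,0,6.9],[0,0,0,0,0,6.9],[0,0,0,0,0,6.9],[0,0,0,0,0,6.9],[0,0,0,0,0,0]]'
python3 -m handwheel '[[0,0,0.02,0,0,0],[0,0,0.02,0,0,0],[0,0,0.02,0,0,0],[0,0,0,0,0,0],[0,0,0,0,0,0],[0,0,0,0,0,0],[0,0,0,0,0,0],[0,0,0,0,0,0]]'
python3 - <<'E'
from h import *
c,o=snap('w13'); face(c,o,'red',(.432,.19),.04,.08)
E
```

```text
time: 34.03
ee_pos: [0.578, -0.0218, 0.1111]
tcp_rot: [180.0, -0.1, -178.4]
wrist_force: [0.3, 0.4, -0.1]
opening: 0.0552
time: 34.7
ee_pos: [0.5789, -0.0218, 0.222]
tcp_rot: [-180.0, 0.0, -178.4]
wrist_force: [0.2, 0.8, 0.1]
opening: 0.0682
t 34.7 ee [ 0.5789 -0.0218  0.222 ] rot [-1.8000e+02  5.0000e-02 -1.7836e+02] q [-2.2  8.5 11.  92.5 -0.  -3.8] F [0.2 0.8 0.1] op 0.0682
green ztop 0.1036 ctr [ 0.5783 -0.0215] yaw 1.96 len 0.0326 wid 0.0284 nlev 490
time: 35.42
ee_pos: [0.4301, 0.1917, 0.2203]
tcp_rot: [-180.0, -0.1, -178.4]
wrist_force: [0.1, 0.4, -0.4]
opening: 0.068
time: 36.08
ee_pos: [0.4312, 0.1907, 0.2203]
tcp_rot: [-179.9, -0.0, 133.0]
wrist_force: [-0.6, 0.5, -0.0]
opening: 0.0683
time: 36.75
ee_pos: [0.4322, 0.1911, 0.1629]
tcp_rot: [179.9, 0.0, 133.4]
wrist_force: [-0.3, 0.0, -0.4]
opening: 0.0686
t 36.75 ee [0.4322 0.1911 0.1629] rot [1.7991e+02 3.0000e-02 1.3338e+02] q [ 23.9  -6.6 -10.8  85.7   0.   70.5] F [-0.3  0.  -0.4] op 0.0686
red ztop 0.0577 ctr [0.4319 0.191 ] yaw -45.86 len 0.0331 wid 0.0295 nlev 526
```

View pics/w13.png

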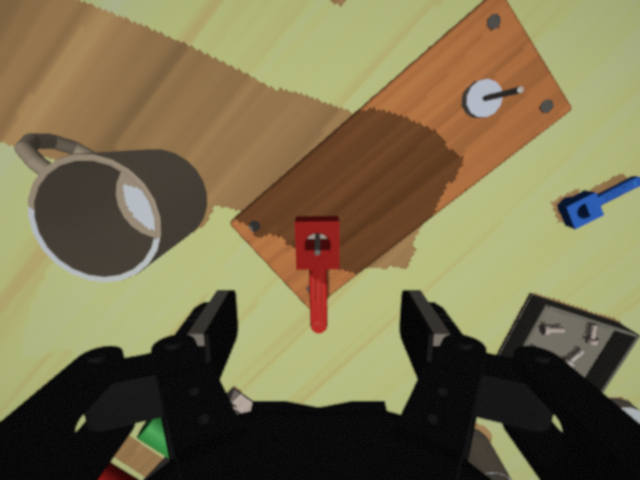

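Red is aligned at (318,243); the mug is about 89 mm to the side, clear of the fingers.

```bash
python3 -m handwheel '[[0,0,0.016,0,0,0],[0,0,0.016,0,0,0],[0,0,0.016,0,0,0],[0,0,0.016,0,0,0],[0,0,0.016,0,0,0],[0,0,0.016,0,0,0],[0,0,0.0145,0,0,0],[0,0,0,0,0,0]]' 0.6
python3 -m handwheel '[[0,0,0,0,0,0],[0,0,0,0,0,0],[0,0,0,0,0,0],[0,0,0,0,0,0],[0,0,0,0,0,0],[0,0,0,0,0,0],[0,0,0,0,0,0],[0,0,0,0,0,0]]' -1 50
python3 -m handwheel '[[0,0,-0.005,0,0,0],[0,0,-0.02,0,0,0],[0,0,-0.025,0,0,0],[0,0,-0.025,0,0,0],[0,0,-0.025,0,0,0],[0,0,-0.025,0,0,0],[0,0,-0.025,0,0,0],[0,0,-0.02,0,0,0]]'
python3 - <<'E'
from h import *
c,o=snap('w14'); held(c,o,'red')
E
```

```text
time: 37.47
ee_pos: [0.4306, 0.1904, 0.0491]
tcp_rot: [-179.8, -0.1, 133.4]
wrist_force: [-0.4, -0.3, -0.0]
opening: 0.0683
time: 38.13
ee_pos: [0.4325, 0.1912, 0.0527]
tcp_rot: [179.9, 0.0, 133.3]
wrist_force: [0.3, -0.2, 6.7]
opening: 0.0293
time: 38.8
ee_pos: [0.4317, 0.1909, 0.2237]
tcp_rot: [179.9, 0.0, 133.3]
wrist_force: [0.4, -0.1, -0.9]
opening: 0.0289
t 38.8 ee [0.4317 0.1909 0.2237] rot [1.7991e+02 3.0000e-02 1.3334e+02] q [23.9 -6.2 -3.7 92.4  0.  70.5] F [ 0.4 -0.1 -0.9] op 0.0289
red top z tool -0.0049 ctr 0.0005 0.0004 size 0.0335 0.0294 bore x [-0.0017  0.0079] y [-0.0074  0.0082]
```

```bash
python3 -m handwheel '[[-0.0323,-0.0099,0,0,0,0],[-0.0323,-0.0099,0,0,0,0],[-0.0323,-0.0099,0,0,0,0],[-0.0323,-0.0099,0,0,0,0],[-0.0323,-0.0099,0,0,0,0],[-0.0323,-0.0099,0,0,0,0],[-0.0323,-0.0099,0,0,0,0],[-0.0323,-0.0099,0,0,0,0]]'
python3 -m handwheel '[[-0.0323,-0.0099,0,0,0,0],[-0.0323,-0.0099,0,0,0,0],[0,0,0,0,0,-6.9],[0,0,0,0,0,-6.9],[0,0,0,0,0,-6.9],[0,0,0,0,0,-6.9],[0,0,0,0,0,-6.9],[0,0,0,0,0,-6.9]]'
python3 -m handwheel '[[0,0,0,0,0,-6.9],[0,0,0.015,0,0,0],[0,0,0.02,0,0,0],[0,0,0.02,0,0,0],[0,0,0.02,0,0,0],[0,0,0,0,0,0],[0,0,0,0,0,0],[0,0,0,0,0,0]]'
python3 - <<'E'
from h import *
c,o=snap('w15'); held(c,o,'red')
E
```

```text
time: 39.52
ee_pos: [0.5518, -0.0531, 0.2215]
tcp_rot: [180.0, 0.0, 133.3]
wrist_force: [-0.1, 0.7, -0.9]
opening: 0.0292
time: 40.18
ee_pos: [0.5813, -0.112, 0.2213]
tcp_rot: [180.0, -0.0, 175.1]
wrist_force: [-0.6, 0.2, -0.7]
opening: 0.0289
time: 40.85
ee_pos: [0.5817, -0.112, 0.1477]
tcp_rot: [-180.0, 0.1, -178.4]
wrist_force: [-1.1, -0.1, -0.7]
opening: 0.029
t 40.85 ee [ 0.5817 -0.112   0.1477] rot [-1.7999e+02  6.0000e-02 -1.7836e+02] q [-10.9   9.9   4.4  84.4   0.  -12.5] F [-1.1 -0.1 -0.7] op 0.029
red top z tool -0.0048 ctr -0.0001 0.0006 size 0.0338 0.0294 bore x [-0.0021  0.0075] y [-0.0072  0.0084]
```

```bash
python3 -m handwheel '[[0.0005,0.0002,0,0,0,0],[0,0,0.006,0,0,0],[0,0,0.006,0,0,0],[0,0,0.004,0,0,0],[0,0,0.004,0,0,0],[0,0,0.003,0,0,0],[0,0,0.002,0,0,0],[0,0,0.001,0,0,0]]'
python3 -m handwheel '[[0,0,0.001,0,0,0],[0,0,0.001,0,0,0],[0,0,0.001,0,0,0],[0,0,0.001,0,0,0],[0,0,0.001,0,0,0],[0,0,0.001,0,0,0],[0,0,0.001,0,0,0],[0,0,0.001,0,0,0]]'
```

```text
time: 41.57
ee_pos: [0.5807, -0.1118, 0.1198]
tcp_rot: [180.0, -0.0, -178.4]
wrist_force: [-1.0, 0.2, -0.4]
opening: 0.029
time: 42.23
ee_pos: [0.5809, -0.1118, 0.1122]
tcp_rot: [180.0, 0.0, -178.4]
wrist_force: [-1.2, 0.9, -1.7]
opening: 0.0292
```

```bash
python3 -m handwheel '[[0,0,0.0014,0,0,0],[0,0,0.0014,0,0,0],[0,0,0.0014,0,0,0],[0,0,0.0014,0,0,0],[0,0,0.0014,0,0,0],[0,0,0.0014,0,0,0],[0,0,0.0014,0,0,0],[0,0,0.001,0,0,0]]'
python3 -m handwheel '[[0,0,0.001,0,0,0],[0,0,0.001,0,0,0],[0,0,0.001,0,0,0],[0,0,0.001,0,0,0],[0,0,0.001,0,0,0],[0,0,0.001,0,0,0],[0,0,0,0,0,0],[0,0,0,0,0,0]]'
python3 -c "
from workcell import monitor as m;o=m.get_obs();print(o['ee_pos'].round(4),o['wrist_force'].round(1),o['torque'].round(2))"
```

```text
time: 42.9
ee_pos: [0.5808, -0.1118, 0.1013]
tcp_rot: [180.0, -0.0, -178.4]
wrist_force: [-0.2, 0.0, -0.3]
opening: 0.0287
time: 43.57
ee_pos: [0.5809, -0.1118, 0.0987]
tcp_rot: [-180.0, 0.1, -178.4]
wrist_force: [-9.9, 1.2, 20.6]
opening: 0.0293
[ 0.5809 -0.1118  0.0987] [-9.9  1.2 20.6] [ 0.36  2.02 -0.02]
```

Home at the expected height. Release, retreat and check.

```bash
python3 -m handwheel '[[0,0,0,0,0,0],[0,0,0,0,0,0],[0,0,0,0,0,0],[0,0,0,0,0,0],[0,0,0,0,0,0],[0,0,0,0,0,0],[0,0,-0.005,0,0,0],[0,0,-0.01,0,0,0]]' 0.3
python3 -m handwheel '[[0,0,-0.02,0,0,0],[0,0,-0.02,0,0,0],[0,0,-0.02,0,0,0],[0,0,-0.02,0,0,0],[0,0,-0.02,0,0,0],[0,0,-0.02,0,0,0],[0,0,-0.02,0,0,0],[0,0,0,0,0,0]]' 0.6
python3 -m handwheel '[[0.02,0,0,0,0,0],[0.02,0,0,0,0,0],[0.02,0,0,0,0,0],[0.02,0,0,0,0,0],[0,0,0,0,0,0],[0,0,0,0,0,0],[0,0,0,0,0,0],[0,0,0,0,0,0]]'
python3 - <<'E'
from h import *
from workcell import cams
c,o=snap('w16')
for k,p in {'green':(.579,-.022),'red':(.5814,-.112),'blue':(.584,-.202),'yellow':(.5866,-.2917)}.items(): face(c,o,k,p,.08)
s=cams.camera('scene');cv2.imwrite('pics/scene1.png',s['img'][:,:,::-1])
for k,p in {'green':(.579,-.022),'red':(.5814,-.112),'blue':(.584,-.202),'yellow':(.5866,-.2917)}.items(): face(s,None,k,p,.08)
E
```

```text
time: 44.23
ee_pos: [0.5802, -0.1117, 0.1097]
tcp_rot: [180.0, -0.1, -178.4]
wrist_force: [0.4, -0.3, -0.9]
opening: 0.0554
time: 44.9
ee_pos: [0.5817, -0.112, 0.2559]
tcp_rot: [-179.9, 0.4, -178.4]
wrist_force: [-0.1, 0.2, 1.4]
opening: 0.068
time: 45.57
ee_pos: [0.5016, -0.1141, 0.2504]
tcp_rot: [180.0, 0.0, -178.4]
wrist_force: [-0.1, -0.9, -0.3]
opening: 0.0686
t 45.57 ee [ 0.5016 -0.1141  0.2504] rot [ 1.8000e+02  1.0000e-02 -1.7835e+02] q [-12.8   0.1   5.3  95.1   0.  -14.5] F [-0.1 -0.9 -0.3] op 0.0686Traceback (most recent call last):
  File "<stdin>", line 4, in <module>
  File "h.py", line 75, in face
    q=[np.percentile(s[abs(t)>.011],3)if 0 else np.percentile(s[B],1),np.percentile(s[(abs(t)>.009)],98),np.percentile(t[B],1),np.percentile(t[B],99)]
                                                                      ~~~~~~~~~~~~~^^^^^^^^^^^^^^^^^^^^^
    return _quantile_unchecked(
        a, q, axis, out, overwrite_input, method, keepdims, weights)
    return _ureduce(a,
                    func=_quantile_ureduce_func,
    ...<5 lines>...
                    overwrite_input=overwrite_input,
                    method=method)
    r = func(a, **kwargs)
    result = _quantile(arr,
                       quantiles=q,
    ...<2 lines>...
                       out=out,
                       weights=wgt)
    slices_having_nans = np.isnan(arr[-1, ...])
                                  ~~~^^^^^^^^^
IndexError: index -1 is out of bounds for axis 0 with size 0
```

The fingers hid the handles from the wrist camera at that pose, so I'll check with the fixed cameras.

Run:
```python
from h import *
from workcell import cams
A=[]
for n in('scene','top'):
    s=cams.camera(n);A.append(s['img'][:,:,::-1])
    for k,p in {'green':(.579,-.022),'red':(.5814,-.112),'blue':(.584,-.202),'yellow':(.5866,-.2917)}.items():
        try: print(n,end=' ');face(s,None,k,p,.08)
        except Exception as e: print(k,'not visible')
cv2.imwrite('pics/fin.png',np.hstack([cv2.resize(A[0][190:360,100:400],(600,340),interpolation=cv2.INTER_CUBIC),cv2.resize(A[1][140:310,320:460],(200,340))]))
```

```text
scene green ztop 0.1056 ctr [ 0.579  -0.0215] yaw 2.3 len 0.0351 wid 0.0297 nlev 78
scene red ztop 0.1053 ctr [ 0.5813 -0.1114] yaw 1.96 len 0.034 wid 0.0299 nlev 85
scene blue ztop 0.1051 ctr [ 0.585  -0.2014] yaw 2.88 len 0.0345 wid 0.0307 nlev 83
scene yellow ztop 0.1055 ctr [ 0.5858 -0.2911] yaw 2.44 len 0.0358 wid 0.0312 nlev 77
top green ztop 0.1058 ctr [ 0.5785 -0.0233] yaw 1.69 len 0.0312 wid 0.0278 nlev 55
top red ztop 0.1054 ctr [ 0.5816 -0.1128] yaw 1.51 len 0.0344 wid 0.0276 nlev 72
top blue not visible
top yellow not visible
```

View pics/fin.png

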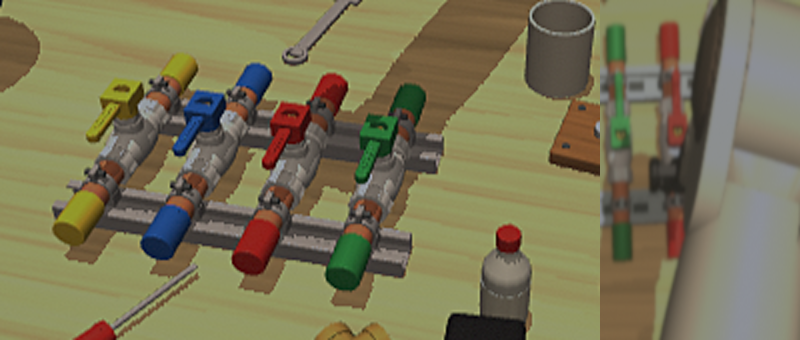

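All four handles are on their own colours at equal height, levers along the pipes, and the bottle is upright at (506,270).

```bash
python3 -c "
from workcell import order;print(order.job_done())"
```

```text
the job is handed in; nothing more can be done
None
```

All four handles are fitted on the valves of their own colour and the job was handed in at about 46 s on the robot's clock. I took yellow then blue off one stack, and green then red off the other. Each handle slid down its stem without resistance, stopped on the shoulder at about 20 N, and was then let go.

- **Seating:** in the last scene-camera check the four block tops stand level at 0.105–0.106 m. That matches the shoulder height plus the 30 mm handle.
- **Position and direction:** the scene camera puts all four centres within about 1.5 mm of the valve axes. The levers read 2–3° against about 1.7° for the pipes.
- **Bottle and gripper:** the bottle is upright, and the empty gripper is well clear of the valves.
- **Checks that failed or disagreed:**
  - The last wrist-camera check failed because it found no green face to measure from that pose.
  - The arm hid blue and yellow from the top camera.
  - The wrist camera reads about 2 mm lower than the fixed cameras, which is within its calibration.

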